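# Unmix the lids of four turned boxes

## Task

The lids of the four turned boxes got mixed up when they were waxed: put every lid back on the box of its own wood, dropped fully home and level. Park a lid in the empty jam chuck to make room for the swapping; freshly waxed wood picks up dust, so never lay a lid down on the bench, and leave the boxes and the jam chuck standing where they are.

Things in the scene. Friction and masses are not known exactly. Their poses are not given: they have to be found in the camera images.
- maple_box: Squat round turned box of pale, cream-coloured maple with two fine dark lines round it; loose, 0.3 kg. Belly 98 mm wide, rim 75 mm wide, 46 mm above the underside, round mouth about 60 mm wide, hollow down to 9 mm. Origin: centre of the underside; z up. At the start it wears the lid of another box.
- walnut_box: Squat round turned box of dark brown walnut with two fine brass lines round it; loose, 0.3 kg. Belly 98 mm wide, rim 75 mm wide, 46 mm above the underside, round mouth about 60 mm wide, hollow down to 9 mm. Origin: centre of the underside; z up. At the start it wears the lid of another box.
- padauk_box: Tall round turned box of orange-red padauk with two fine dark lines round it; loose, 0.3 kg. Belly 98 mm wide, rim 75 mm wide, 66 mm above the underside, round mouth about 60 mm wide, hollow down to 9 mm. Origin: centre of the underside; z up. At the start it wears the lid of another box.
- blue_box: Tall round turned box of blue-stained wood with two fine dark lines round it; loose, 0.3 kg. Belly 98 mm wide, rim 75 mm wide, 66 mm above the underside, round mouth about 60 mm wide, hollow down to 9 mm. Origin: centre of the underside; z up. At the start it wears the lid of another box.
- maple_lid: Lid of pale, cream-coloured maple, 70 g, at the start on a tall box. Origin: centre of the flange's underside, level with the rim it is seated on; z up. Flange 72 mm wide, top at 6 to 9 mm. Knob to grip: round, 22 mm wide from 15.5 to 37 mm over the origin, flat top. Spigot below: 12 mm deep, tapering from 52 to 38 mm, drops into any box or the jam chuck with 3 to 4 mm play all round.
- walnut_lid: Lid of dark brown walnut, 70 g, at the start on a tall box. Origin: centre of the flange's underside, level with the rim it is seated on; z up. Flange 72 mm wide, top at 6 to 9 mm. Knob to grip: round, 22 mm wide from 15.5 to 37 mm over the origin, domed top. Spigot below: 12 mm deep, tapering from 52 to 38 mm, drops into any box or the jam chuck with 3 to 4 mm play all round.
- padauk_lid: Lid of orange-red padauk, 70 g, at the start on a squat box. Origin: centre of the flange's underside, level with the rim it is seated on; z up. Flange 72 mm wide, top at 6 to 9 mm. Knob to grip: round, 22 mm wide from 15.5 to 37 mm over the origin, pointed top (41 mm). Spigot below: 12 mm deep, tapering from 52 to 38 mm, drops into any box or the jam chuck with 3 to 4 mm play all round.
- blue_lid: Lid of blue-stained wood, 70 g, at the start on a squat box. Origin: centre of the flange's underside, level with the rim it is seated on; z up. Flange 72 mm wide, top at 6 to 9 mm. Knob to grip: round, 22 mm wide from 15.5 to 37 mm over the origin, dished top. Spigot below: 12 mm deep, tapering from 52 to 38 mm, drops into any box or the jam chuck with 3 to 4 mm play all round.
- jam_chuck: Jam chuck, the spare seat: an open plywood cup, 76 mm outside diameter, on a round steel faceplate 96 mm in diameter and 9 mm thick; 0.9 kg, loose on the bench, empty at the start. Rim 50 mm above its underside, mouth about 60 mm wide and 29 mm deep, so any lid seats in it as on a box. Origin: centre of the underside; z up.
There are look-alikes about, which are no part of the job. Leave any green or turquoise look-alike of the padauk_lid alone.

How it is judged:
On the way:
1. one lid has been parked, seated level, in the jam chuck (((horizontal distance between maple_lid and jam_chuck below 0.008 m and z of maple_lid in the frame of jam_chuck between 0.046 and 0.053 m and angle between maple_lid's own z axis and vertical below 0.06 rad) or (horizontal distance between walnut_lid and jam_chuck below 0.008 m and z of walnut_lid in the frame of jam_chuck between 0.046 and 0.053 m and angle between walnut_lid's own z axis and vertical below 0.06 rad) or (horizontal distance between padauk_lid and jam_chuck below 0.008 m and z of padauk_lid in the frame of jam_chuck between 0.046 and 0.053 m and angle between padauk_lid's own z axis and vertical below 0.06 rad) or (horizontal distance between blue_lid and jam_chuck below 0.008 m and z of blue_lid in the frame of jam_chuck between 0.046 and 0.053 m and angle between blue_lid's own z axis and vertical below 0.06 rad))), for 0.2 s.
At the end, for the whole second after the job is handed in: Each of the four lids sits on the box of its own wood: centred on it within 8 mm, its flange down on the rim (height within +3/-4 mm), level within 0.06 rad, and at rest; the boxes and the jam chuck stand upright within 0.06 rad (horizontal distance between maple_lid and maple_box below 0.008 m and z of maple_lid in the frame of maple_box between 0.042 and 0.049 m and angle between each of maple_lid, maple_box, walnut_lid, walnut_box, padauk_lid, padauk_box, blue_lid, blue_box, jam_chuck's own z axis and vertical below 0.06 rad and linear speed of each of maple_lid, walnut_lid, padauk_lid, blue_lid below 0.02 m/s and angular speed of each of maple_lid, walnut_lid, padauk_lid, blue_lid below 0.2 rad/s and horizontal distance between walnut_lid and walnut_box below 0.008 m and z of walnut_lid in the frame of walnut_box between 0.042 and 0.049 m and horizontal distance between padauk_lid and padauk_box below 0.008 m and z of padauk_lid in the frame of padauk_box between 0.062 and 0.069 m and horizontal distance between blue_lid and blue_box below 0.008 m and z of blue_lid in the frame of blue_box between 0.062 and 0.069 m); the robot touches nothing.
It fails at once if a lid is laid or dropped on the bench (its flange lower than 30 mm over the bench) (height (world z) of any of maple_lid, walnut_lid, padauk_lid, blue_lid below 0.03 m).
It fails at once if a box or the jam chuck is shifted more than 30 mm from where it stood (distance of any of walnut_box, maple_box, padauk_box, blue_box, jam_chuck from where it was at the start of the episode above 0.03 m).
It also fails if it takes over 144 s, if anything falls off the work surface, if the arm or the gripper's body presses on something with over 40 N, if the wrist force passes 120 N, or if a joint passes its speed limit or range.

## Robot

A 6-joint arm with a two-finger parallel gripper is mounted at the origin on a cart in front of the work surface, level with it; the furniture and walls round the work are solid. World frame = base frame: x ahead of the robot, y to its left, z up, the work surface at z = 0. Lengths are in m, angles in rad, forces in N, time in s.
With the tool pointing down it reaches from about 0.3 to 0.775 m from the base axis. Payload 14.6 kg.
Tool frame: the origin (TCP) lies at the very end of the fingers, on their centre line; the grasp point (between the pads) lies 19 mm behind it; z points along the fingers, y is the line along which they close (so a half turn about z gives the same grasp; the last joint's range is limited). The gripper opens to 94 mm and grips with 3 to 60 N. Pads are 16 mm wide; open, the fingers measure 119 mm over their backs; the gripper's body (75 mm by 177 mm) begins 78 mm behind the grasp point.
Start: joints at [1.236, 0.3, 1.521, -0, 1.321, -0.067], TCP at [0.146, 0.53, 0.205] pointing down, gripper open.
Joint ranges: [-3.03, 3.03], [-0.79, 2.21], [0.23, 2.52], [-1.04, 4.18], [0, 3.07], [-2.55, 2.55]. Speed limits (rad/s): [2.22, 2.22, 2.57, 3.14, 3.14, 3.14].

## Interface

Orientations are given as [roll, pitch, yaw] about the fixed x, y, z axes, in that order (R = Rz(yaw) Ry(pitch) Rx(roll)).
In Python, from station import ctrl, camera, camera_info, finder gives the robot as it stands.
- The arm moves only by the tool carry_out, never from a script. Its argument "motion" is a list of rows, each a list of 2 entries, a list of its own where there are three numbers: the shift along the tool's x, y, z as a fraction of full scale, then the turn about the tool's z as a fraction of full scale. A call has 1 to 12 rows; each row is the pose to reach, as a shift and turn from the pose commanded when the call began, along the tool's axes at that moment, turning the shorter way round; what a row does not reach only later rows make up. Full scale, the value 1, is 200 mm for a shift and 360 degrees for a turn. A row lasts 1/10 s, in which the tool goes at most 50 mm and 8.59 degrees, less where a joint would pass 70% of its speed; a pose out of reach is approached as far as the arm can. A call with a number of a shift or a turn outside -1 to 1 is refused whole. A call with a gripper value outside its range is refused whole. "hand" is the closure, from -1 (fully open) to 1 (shut), set as the call begins (left out, the last holds). The fingers move at their own pace and stop on an object; "force" is the grip in N (left out, the last holds). Time passes only in rows, so rows that repeat a pose let the fingers close. It gives the time, the measured TCP pose, the force, the opening and the grip force at its end, in the units of the state.
- ctrl.get_obs(): the state, without advancing time (a new reading comes with each control period).
- camera(name): name is "side" or "top"; returns (picture, depth): 480x640x3 uint8, blue, green, red; 480x640 float32, m along the optical axis (not along the pixel's ray), 0 where there is no reading.
- camera_info(name): a dict with "camera_matrix" (3x3 intrinsics, pixels), "dist_coeffs" ([k1, k2, p1, p2, k3] as OpenCV has them; the pictures are not rectified), "origin" and "attitude" of the camera in the world. Camera axes: x right, y down, z forward; pixel columns grow to the right and rows downward; lengths in m; the calibration is good to about 2 mm. A picture is of the moment at which its call begins. camera_info takes no time and is no camera call.
- ctrl.hand_in(): hands the job in; it is judged then, once.
Trained networks look in the newest picture that a camera, given by its name, has taken for a name from the list of things; names that differ only in an ending like _2 or _b are one class to them, and where a whole thing is asked for, a point or a joint stands for the part that bears it (a point fixed in the world has none). Each returns a list of dicts, best first, with "conf" (0 to 1); they miss things now and then, are a little off and sometimes report something else, mostly with a low value. They report only what shows in the picture. A call takes as long as a camera call. They do not tell look-alikes from the thing itself.
- finder.boxes_of(camera, query): "location" ([column, row] in pixels, amid what is visible of it).
- finder.cut_out(camera, query): "mask" (480x640 bool, what is visible of it) and "location" ([column, row] in pixels, amid what is visible of it).
- finder.pinpoint(camera, query): "location" ([column, row] in pixels: a listed point, or the origin of a listed thing).
The state is a dict: "time_s": time; "qpos": joint angles; "joint_vel": joint speeds; "tau": joint torques, N m; "ee_pos": TCP position; "eef_rot": TCP orientation; "force": force on the tool from outside, world axes, zero at the start; "moment": the same for the moment, N m; "grip_width": finger opening in m; "grip_force": force on a finger pad.
Only numpy, scipy, OpenCV 4.12 (cv2) and the standard library are available. Lean on these libraries where they do the work, as an engineer would, in place of code of your own. Each camera call takes 0.05 s, during which the arm holds its last target. There are 200 camera calls.

## Working session

There is one attempt and no reset: what is moved stays moved. The work goes in short steps, Python scripts to look and compute and a tool call to move; the robot and the scene stay as the last step left them, time stands still between calls to the robot, and variables do not carry over. Pictures are saved under pics/ and viewed, at most 14 in all, crops included, and the job is handed in when it is done.

Besides the shell and the picture viewer there is one more tool, called after "Call:" as name(argument=value, ...), one argument or row to a line, values as JSON. carry_out: Moves the arm, as the interface text tells. Its arguments: {"type":"object","properties":{"motion":{"type":"array","items":{"type":"array"}},"hand":{"type":"number"},"force":{"type":"number"}},"required":["motion"]}

```bash
mkdir -p pics; ls; python3 - <<'E'
from station import ctrl,camera,camera_info,finder
import cv2
for n in("side","top"):
    p,d=camera(n);cv2.imwrite(f"pics/{n}0.png",p);i=camera_info(n);print(n,i)
o=ctrl.get_obs();print(o)
E
```

```text
pics
side {'camera_matrix': array([[478.44160348,   0.        , 317.39670764],
       [  0.        , 478.44160348, 245.22291108],
       [  0.        ,   0.        ,   1.        ]]), 'dist_coeffs': array([0.03698366, 0.        , 0.        , 0.        , 0.        ]), 'origin': array([ 0.45153034, -0.87065883,  0.88921233]), 'attitude': array([-2.30974086, -0.01284166, -0.12655381])}
top {'camera_matrix': array([[583.67250936,   0.        , 314.66490776],
       [  0.        , 583.67250936, 242.31968197],
       [  0.        ,   0.        ,   1.        ]]), 'dist_coeffs': array([0.02640264, 0.        , 0.        , 0.        , 0.        ]), 'origin': array([0.35677069, 0.00145423, 1.35177127]), 'attitude': array([-2.95636988,  0.01799425, -1.58228076])}
{'time_s': 0.1, 'qpos': array([ 1.23637122e+00,  3.00413795e-01,  1.52152899e+00,  6.12028467e-06,
        1.32069953e+00, -6.66079649e-02]), 'joint_vel': array([-0.00045565, -0.00254434, -0.00049359,  0.00072953, -0.00023172,
       -0.00110276]), 'tau': array([ 1.27501189e-03, -5.32636642e+01, -3.53288519e+01,  7.09975557e-02,
        2.35109363e-02, -8.42828194e-05]), 'ee_pos': array([0.14547138, 0.53016415, 0.2049398 ]), 'eef_rot': array([-3.14054571e+00, -7.57793461e-05,  2.87377396e+00]), 'force': array([-0.83656053, -0.00788457, -0.28424545]), 'moment': array([ 0.00551761, -0.01864471,  0.01892771]), 'grip_force': 0.0, 'grip_width': 0.0942830454648914}
```

View pics/top0.png

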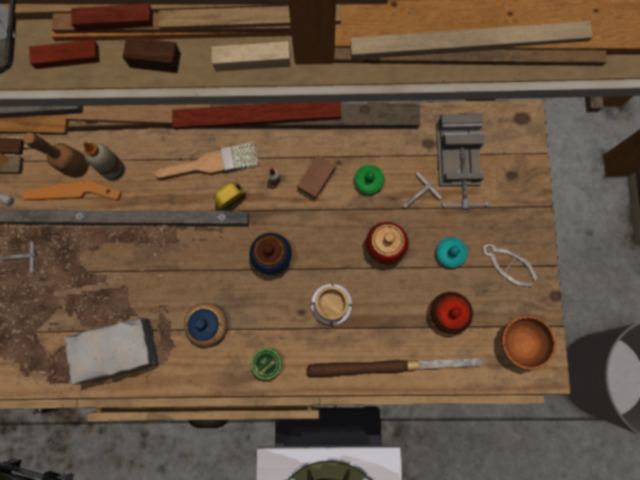

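View pics/side0.png

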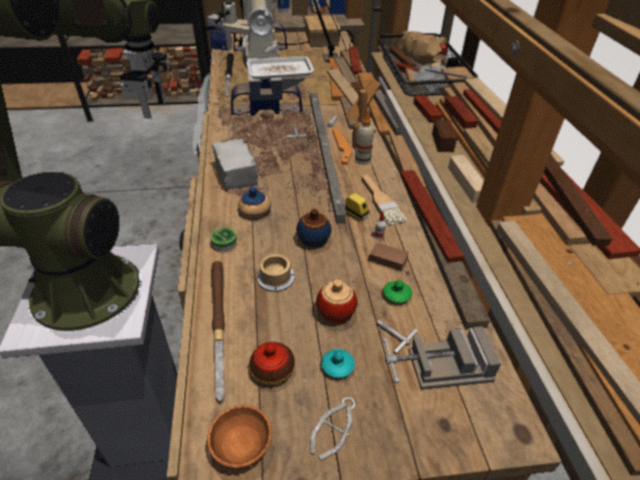

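Top view: the padauk box (388,243) wears the maple lid, the blue box (270,253) the walnut lid, the walnut box (452,313) the padauk lid and the maple box (205,325) the blue lid. The jam chuck (332,303) is empty. Look-alikes to leave alone: turquoise lid (452,252), green lid (369,180), green item (266,363). The red lid at (452,313) is the padauk one.

Next I measure positions from both views.

```bash
cat > h.py <<'E'
from station import ctrl,camera,camera_info,finder
import numpy as np,cv2
from scipy.spatial.transform import Rotation as R
def cam(n):
    i=camera_info(n);return i["camera_matrix"],i["dist_coeffs"],np.array(i["origin"]),R.from_euler("xyz",i["attitude"]).as_matrix()
def rays(n,uv):
    K,D,o,A=cam(n);q=cv2.undistortPoints(np.float64(uv).reshape(-1,1,2),K,D)[:,0]
    return o,np.c_[q,np.ones(len(q))],A
def cloud(n,mask,d):
    v,u=np.nonzero(mask&(d>0));o,r,A=rays(n,np.c_[u,v]);return o+(r*d[v,u][:,None])@A.T
def tri(a,b):
    oa,ra,A=rays("top",a);ob,rb,B=rays("side",b)
    x=A@ra[0];y=B@rb[0];s=np.linalg.lstsq(np.c_[x,-y],ob-oa,rcond=None)[0]
    p,q=oa+s[0]*x,ob+s[1]*y;return (p+q)/2,np.linalg.norm(p-q)
def project(n,P):
    K,D,o,A=cam(n);return cv2.projectPoints(np.float64(P).reshape(-1,1,3),cv2.Rodrigues(A.T)[0],-A.T@o,K,D)[0][:,0]
E
python3 - <<'E'
from h import *
np.set_printoptions(precision=4,suppress=True)
dt=camera("top")[1];ds=camera("side")[1]
for k in ["maple_box","walnut_box","padauk_box","blue_box","jam_chuck","maple_lid","walnut_lid","padauk_lid","blue_lid"]:
    t=finder.pinpoint("top",k)[:3];s=finder.pinpoint("side",k)[:3]
    print(k,"T",[(np.round(a["location"]),round(a["conf"],2)) for a in t],"S",[(np.round(a["location"]),round(a["conf"],2)) for a in s])
    if t and s: print("  tri",*tri(t[0]["location"],s[0]["location"]))
    for n,d in(("top",dt),("side",ds)):
        m=finder.cut_out(n,k)
        if m:
            P=cloud(n,m[0]["mask"],d);z=np.percentile(P[:,2],98);Q=P[P[:,2]>z-.012]
            print("  ",n,m[0]["conf"],m[0]["location"],"ztop",z,"mid upper",Q.mean(0),"ext",np.ptp(np.percentile(P,[2,98],0),0))
E
```

```text
maple_box T [(array([206., 325.]), 0.93)] S [(array([257., 209.]), 0.87)]
  tri [0.4228 0.2762 0.0012] 0.004949951687062019
   top 0.82 [219.9, 327.9] ztop 0.048203120742330775 mid upper [0.4218 0.266  0.0418] ext [0.0913 0.0906 0.0321]
   side 0.79 [255.1, 207.2] ztop 0.04579443758874239 mid upper [0.4215 0.2442 0.0398] ext [0.089  0.0515 0.0463]
walnut_box T [] S [(array([269., 369.]), 0.92), (array([271., 356.]), 0.4)]
   top 0.89 [436.1, 313.2] ztop 0.04799899093613163 mid upper [ 0.4418 -0.2769  0.0415] ext [0.0883 0.0918 0.026 ]
   side 0.84 [273.7, 370.6] ztop 0.04681121338868611 mid upper [ 0.444  -0.3048  0.0407] ext [0.0914 0.0628 0.0454]
padauk_box T [(array([386., 245.]), 0.93), (array([269., 249.]), 0.38)] S [(array([333., 309.]), 0.69)]
  tri [ 0.596  -0.1422  0.011 ] 0.006003537675630589
   top 0.87 [383.3, 254.1] ztop 0.06813765010593734 mid upper [ 0.5901 -0.1419  0.0613] ext [0.0867 0.0888 0.029 ]
   side 0.87 [333.6, 308.8] ztop 0.06577734017004336 mid upper [ 0.5937 -0.1684  0.0601] ext [0.0879 0.0514 0.066 ]
blue_box T [(array([272., 258.]), 0.82)] S [(array([310
[... 1479 characters left out ...]
7.]), 0.87), (array([396., 293.]), 0.87), (array([270., 358.]), 0.81)]
  tri [ 0.709  -0.1407 -0.1816] 0.2034781361301403
   top 0.79 [452.2, 307.8] ztop 0.08325445448435723 mid upper [ 0.439  -0.2794  0.0804] ext [0.0613 0.0654 0.0372]
   side 0.95 [271.8, 356.8] ztop 0.08179737047294254 mid upper [ 0.4395 -0.2856  0.0783] ext [0.0617 0.0618 0.0353]
blue_lid T [(array([203., 327.]), 0.63)] S [(array([255., 200.]), 0.62)]
  tri [0.4185 0.2754 0.035 ] 0.008594182956194452
   top 0.76 [202.5, 328.4] ztop 0.08117297178231808 mid upper [0.4202 0.2714 0.0791] ext [0.0623 0.062  0.0352]
   side 0.87 [254.6, 200.2] ztop 0.07975315893947621 mid upper [0.4188 0.2648 0.0757] ext [0.0582 0.0527 0.0351]
```

```bash
cat > fit.py <<'E'
from h import *
from scipy.optimize import minimize
def axis(P,c0,zr,rmax):
    "centre about which the points look most like a solid of revolution"
    P=P[(np.hypot(*(P[:,:2]-c0).T)<rmax)&(P[:,2]>zr[0])&(P[:,2]<zr[1])]
    b=((P[:,2]-zr[0])/.003).astype(int)
    def f(c):
        r=np.hypot(*(P[:,:2]-c).T);return sum(np.abs(r[b==k]-np.median(r[b==k])).sum() for k in np.unique(b))/len(r)
    s=minimize(f,c0,method="Nelder-Mead",options=dict(initial_simplex=np.array(c0)+np.array([[0,0],[.005,0],[0,.005]])))
    r=np.hypot(*(P[:,:2]-s.x).T);return s.x,s.fun,len(P),np.median(r)
def clouds():
    out=[]
    for n in("top","side"):
        d=camera(n)[1];out.append(cloud(n,d>0,d))
    return out
E
cat > go.py <<'E'
from fit import *
np.set_printoptions(precision=4,suppress=True)
C=clouds();C=C+[np.vstack(C)]
for k,c,h in [("maple",(.421,.273),.046),("walnut",(.440,-.280),.046),("padauk",(.599,-.141),.066),("blue",(.578,.123),.066),("chuck",(.464,-.013),.050)]:
    for n,P in zip(("top","side","both"),C):
        g=("box",axis(P,c,(.012,h-.004),.058)); l=("knob",axis(P,c,(h+.016,h+.036),.02)) if k!="chuck" else ""
        e=P[(np.hypot(*(P[:,:2]-c).T)<.009)]
        print(k,n,g,l,"top z",np.percentile(e[:,2],[50,95]))
E
python3 go.py
```

```text
maple top ('box', (array([0.4217, 0.2726]), np.float64(0.0012346039094472804), 499, np.float64(0.04428121778008193))) ('knob', (array([0.4203, 0.2715]), np.float64(0.0019205566946171094), 74, np.float64(0.008815537883160269))) top z [0.0799 0.0835]
maple side ('box', (array([0.4202, 0.2717]), np.float64(0.0019111913701549974), 345, np.float64(0.045069817120868216))) ('knob', (array([0.4196, 0.2696]), np.float64(0.0015805881776110768), 59, np.float64(0.009019273319223817))) top z [0.0778 0.0799]
maple both ('box', (array([0.4214, 0.2725]), np.float64(0.0015858546384333418), 844, np.float64(0.044746092961271466))) ('knob', (array([0.4198, 0.2713]), np.float64(0.0018573673431603625), 133, np.float64(0.009046479039630092))) top z [0.079  0.0833]
walnut top ('box', (array([ 0.4403, -0.2816]), np.float64(0.001379855236535714), 523, np.float64(0.04446176641809771))) ('knob', (array([ 0.439 , -0.2808]), np.float64(0.0012220166125985943), 65, np.float64(0.009462779821958998))) top z [0.0818 0.0872]
walnut side ('box', (array([ 0.4407, -0.2818]), np.float64(0.0011243121626950958), 600, np.floa
[... 1655 characters left out ...]
op z [0.0972 0.103 ]
blue both ('box', (array([0.5792, 0.1248]), np.float64(0.001326994475061131), 1037, np.float64(0.04483077374215815))) ('knob', (array([0.5794, 0.1246]), np.float64(0.0014842950357883162), 131, np.float64(0.009634620963106136))) top z [0.0997 0.1051]
chuck top ('box', (array([ 0.4636, -0.0131]), np.float64(0.005981760569341517), 668, np.float64(0.023363034612935544)))  top z [0.0201 0.0242]
chuck side ('box', (array([ 0.4638, -0.0188]), np.float64(0.00342028255137622), 609, np.float64(0.033707210238637916)))  top z [0.0202 0.0223]
chuck both ('box', (array([ 0.4637, -0.0174]), np.float64(0.005636061967404349), 1277, np.float64(0.03027280206338891)))  top z [0.0202 0.0235]
```

```bash
python3 - <<'E'
from h import *
p,d=camera("top");P=cloud("top",d>0,d)
ps,ds=camera("side");S=cloud("side",ds>0,ds)
for P in(P,S):
    Q=P[(np.hypot(P[:,0]-.464,P[:,1]+.013)<.045)&(P[:,2]>.044)&(P[:,2]<.056)]
    print(len(Q),cv2.minEnclosingCircle(np.float32(Q[:,:2])),Q.mean(0),cv2.fitEllipse(np.float32(Q[:,:2])),np.median(Q[:,2]))
a=cv2.resize(p[270:350,400:500],(400,320),interpolation=3);b=cv2.resize(ps[310:410,230:355],(400,320),interpolation=3)
cv2.imwrite("pics/c1.png",np.hstack([a,b]))
E
```

```text
330 ((0.46431076526641846, -0.013162702322006226), 0.03796866163611412) [ 0.4634555  -0.01251838  0.04872746] ((0.4642728865146637, -0.013124395161867142), (0.06841591745615005, 0.06882791221141815), 45.42781448364258) 0.04861790418739853
230 ((0.4642890691757202, -0.014960764907300472), 0.03999985754489899) [ 0.46290374 -0.01722373  0.04755392] ((0.46362367272377014, -0.015775565057992935), (0.06851907074451447, 0.06903569400310516), 31.237518310546875) 0.04769800529753271
```

View pics/c1.png

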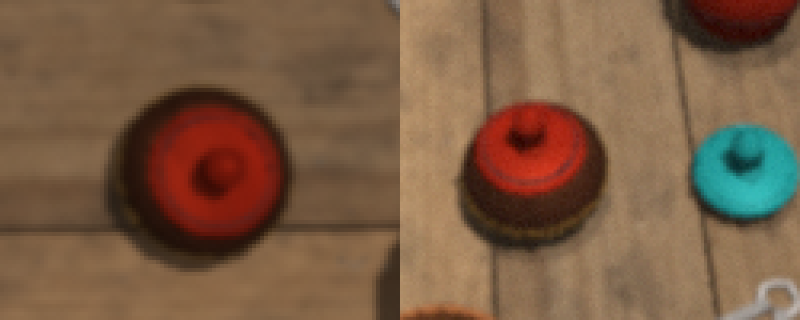

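The red lid at (452,313) sits on the dark, brass-lined walnut box. It is the padauk lid and the turquoise one at (452,252) is not. The measured heights agree with the text. I start with the blue lid, moving it from the maple box to the chuck.

Call:
carry_out(
  motion=[
    [[-0.834,-0.443,0],0.2073],
    [[-0.834,-0.443,0],0.2073],
    [[-0.834,-0.443,0],0.2073],
    [[-0.834,-0.443,0],0.2073],
    [[-0.834,-0.443,0],0.2073],
    [[-0.834,-0.443,0],0.2073],
    [[-0.834,-0.443,0],0.2073],
    [[-0.834,-0.443,0],0.2073],
    [[-0.834,-0.443,0],0.2073],
    [[-0.834,-0.443,0],0.2073],
    [[-0.834,-0.443,0],0.2073],
    [[-0.834,-0.443,0],0.2073],
  ],
  hand=-0.1,
  force=20,
)

```text
time_s: 3.4
ee_pos: [0.2829, 0.4008, 0.2055]
eef_rot: [3.142, -0.0, 1.574]
force: [-0.8, -0.0, 0.2]
grip_width: 0.0518
grip_force: 0.0
```

Call:
carry_out(
  motion=[
    [[-0.649,0.6855,0],0.0005],
    [[-0.649,0.6855,0],0.0005],
    [[-0.649,0.6855,0],0.0005],
    [[-0.649,0.6855,0],0.0005],
    [[-0.649,0.6855,0],0.0005],
    [[-0.649,0.6855,0],0.0005],
    [[-0.649,0.6855,0],0.0005],
    [[-0.649,0.6855,0.3],0.0005],
    [[-0.649,0.6855,0.3],0.0005],
    [[-0.649,0.6855,0.3],0.0005],
  ],
)

```text
time_s: 4.4
ee_pos: [0.419, 0.2714, 0.1446]
eef_rot: [-3.139, 0.002, 1.57]
force: [-0.8, -0.2, 0.4]
grip_width: 0.0518
grip_force: 0.0
```

Call:
carry_out(
  motion=[
    [[0,0,0.15],0],
    [[0,0,0.3],0],
    [[0,0,0.38],0],
    [[0,0,0.43],0],
    [[0,0,0.43],0],
    [[0,0,0.43],0],
  ],
)

```text
time_s: 5.0
ee_pos: [0.4207, 0.2716, 0.0608]
eef_rot: [3.14, -0.001, 1.568]
force: [0.8, 0.3, 0.1]
grip_width: 0.0518
grip_force: 0.0
```

Call:
carry_out(
  motion=[
    [[0,0,0],0],
    [[0,0,0],0],
    [[0,0,0],0],
    [[0,0,0],0],
    [[0,0,0],0],
    [[0,0,0],0],
  ],
  hand=1,
)

```text
time_s: 5.6
ee_pos: [0.4202, 0.2711, 0.0596]
eef_rot: [3.141, -0.0, 1.568]
force: [-0.4, -0.4, 2.1]
grip_width: 0.0217
grip_force: 20.0
```

Call:
carry_out(
  motion=[
    [[0,0,-0.05],0],
    [[0,0,-0.15],0],
    [[0,0,-0.35],0],
    [[0,0,-0.6],0],
    [[0,0,-0.725],0],
    [[-0.2,0.05,-0.725],0],
    [[-0.45,0.1,-0.725],0],
    [[-0.7,0.15,-0.725],0],
    [[-0.9,0.2,-0.725],0],
    [[-0.95,0.22,-0.725],0],
    [[-0.95,0.22,-0.725],0],
    [[-0.95,0.22,-0.725],0],
  ],
)

```text
time_s: 6.8
ee_pos: [0.4634, 0.0818, 0.2046]
eef_rot: [-3.141, -0.0, 1.568]
force: [-0.7, 0.9, -1.0]
grip_width: 0.0212
grip_force: 20.0
```

Call:
carry_out(
  motion=[
    [[-0.2,0.002,0],0],
    [[-0.4,0.002,0],0],
    [[-0.478,0.002,0],0],
    [[-0.478,0.002,0],0],
    [[-0.478,0.002,0.2],0],
    [[-0.478,0.002,0.4],0],
    [[-0.478,0.002,0.55],0],
    [[-0.478,0.002,0.62],0],
    [[-0.478,0.002,0.62],0],
    [[-0.478,0.002,0.66],0],
    [[-0.478,0.002,0.69],0],
    [[-0.478,0.002,0.7],0],
  ],
)

```text
time_s: 8.0
ee_pos: [0.4638, -0.0143, 0.0644]
eef_rot: [3.141, -0.0, 1.569]
force: [-5.6, 1.0, 6.5]
grip_width: 0.0218
grip_force: 20.0
```

Call:
carry_out(
  motion=[
    [[0,0,0.005],0],
    [[0,0,0.005],0],
    [[0,0,0.005],0],
  ],
)

```text
time_s: 8.3
ee_pos: [0.464, -0.0146, 0.064]
eef_rot: [3.141, -0.0, 1.568]
force: [-3.9, 1.6, 5.4]
grip_width: 0.0216
grip_force: 20.0
```

Call:
carry_out(
  motion=[
    [[0,0,0],0],
    [[0,0,0],0],
    [[0,0,0],0],
    [[0,0,0],0],
    [[0,0,-0.2],0],
    [[0,0,-0.45],0],
    [[0,0,-0.7],0],
    [[0,0,-0.7],0],
  ],
  hand=-0.1,
)

```text
time_s: 9.1
ee_pos: [0.466, -0.0149, 0.2096]
eef_rot: [3.132, 0.001, 1.568]
force: [-0.2, 0.2, 0.0]
grip_width: 0.0519
grip_force: 0.0
```

```bash
python3 - <<'E'
from fit import *
np.set_printoptions(precision=4,suppress=True)
p,d=camera("side");P=cloud("side",d>0,d)
for n,c in(("chuck",(.464,-.0138)),("maple",(.4213,.2723))):
    Q=P[np.hypot(*(P[:,:2]-c).T)<.05];print(n,np.percentile(Q[:,2],[50,99]))
print(axis(P,(.464,-.0138),(.066,.087),.02))
Q=P[(np.hypot(P[:,0]-.464,P[:,1]+.014)<.033)&(np.hypot(P[:,0]-.464,P[:,1]+.014)>.015)&(P[:,2]>.05)]
A=np.c_[Q[:,:2]-Q[:,:2].mean(0),np.ones(len(Q))];print("plane",np.linalg.lstsq(A,Q[:,2],rcond=None)[0],len(Q))
cv2.imwrite("pics/s1.png",cv2.resize(p[150:390,200:420],(660,600)))
E
```

```text
chuck [0.3465 0.5217]
maple [0.0253 0.0458]
(array([ 0.4634, -0.0149]), np.float64(0.0015155706192540414), 82, np.float64(0.00908519520586097))
plane [0.7183 0.1676 0.3208] 1405
```

View pics/s1.png

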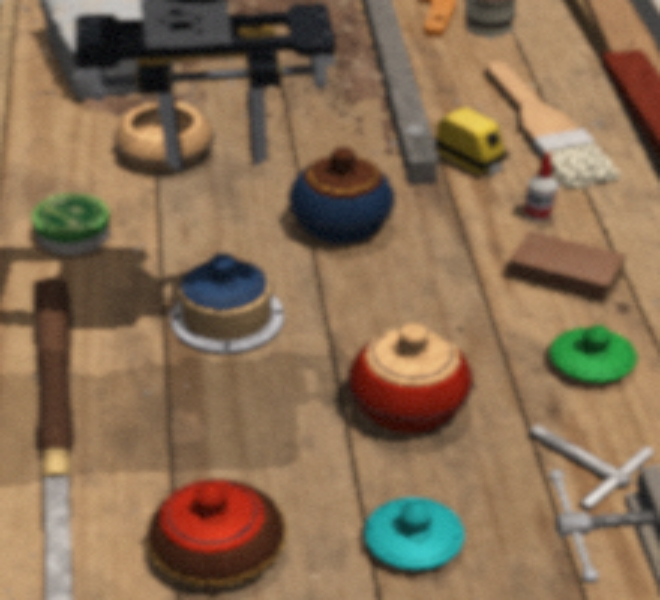

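Crop shows the blue lid seated level in the chuck (225,285) and the maple box open (165,130). Next is the maple lid.

Call:
carry_out(
  motion=[
    [[-0.16,0.17,0],0],
    [[-0.32,0.34,0],0],
    [[-0.48,0.51,0],0],
    [[-0.6335,0.679,0],0],
    [[-0.6335,0.679,0],0],
    [[-0.6335,0.679,0],0],
    [[-0.6335,0.679,0.2],0],
    [[-0.6335,0.679,0.4],0],
    [[-0.6335,0.679,0.54],0],
    [[-0.6335,0.679,0.6],0],
    [[-0.6335,0.679,0.617],0],
    [[-0.6335,0.679,0.617],0],
  ],
)

```text
time_s: 10.35
ee_pos: [0.5994, -0.1415, 0.0811]
eef_rot: [3.141, 0.0, 1.568]
force: [0.1, -0.2, 0.2]
grip_width: 0.0516
grip_force: 0.0
```

Call:
carry_out(
  motion=[
    [[0,0,0],0],
    [[0,0,0],0],
    [[0,0,0],0],
    [[0,0,0],0],
    [[0,0,0],0],
    [[0,0,0],0],
  ],
  hand=1,
)

```text
time_s: 10.95
ee_pos: [0.5995, -0.1418, 0.0804]
eef_rot: [3.141, 0.0, 1.568]
force: [1.2, 0.1, 2.1]
grip_width: 0.0217
grip_force: 20.0
```

Call:
carry_out(
  motion=[
    [[0,0,-0.05],0],
    [[0,0,-0.15],0],
    [[0,0,-0.35],0],
    [[0,0,-0.55],0],
    [[0,0,-0.65],0],
    [[0.2,-0.09,-0.65],0],
    [[0.4,-0.18,-0.65],0],
    [[0.6,-0.27,-0.65],0],
    [[0.8,-0.36,-0.65],0],
    [[0.95,-0.425,-0.65],0],
    [[0.95,-0.425,-0.65],0],
  ],
)

```text
time_s: 12.05
ee_pos: [0.5134, 0.0513, 0.211]
eef_rot: [3.141, -0.0, 1.571]
force: [-0.9, 0.3, -0.8]
grip_width: 0.0214
grip_force: 20.0
```

Call:
carry_out(
  motion=[
    [[0.2,-0.09,0],0],
    [[0.4,-0.18,0],0],
    [[0.6,-0.27,0],0],
    [[0.8,-0.36,0],0],
    [[0.95,-0.425,0],0],
    [[0.95,-0.425,0],0],
    [[0.95,-0.425,0],0],
  ],
)

```text
time_s: 12.75
ee_pos: [0.4304, 0.2385, 0.2103]
eef_rot: [3.141, 0.0, 1.569]
force: [0.9, -1.2, -0.6]
grip_width: 0.0216
grip_force: 20.0
```

Call:
carry_out(
  motion=[
    [[0.169,-0.0425,0],0],
    [[0.169,-0.0425,0],0],
    [[0.169,-0.0425,0.2],0],
    [[0.169,-0.0425,0.4],0],
    [[0.169,-0.0425,0.6],0],
    [[0.169,-0.0425,0.66],0],
    [[0.169,-0.0425,0.66],0],
    [[0.169,-0.0425,0.7],0],
    [[0.169,-0.0425,0.73],0],
    [[0.169,-0.0425,0.745],0],
    [[0.169,-0.0425,0.75],0],
    [[0.169,-0.0425,0.75],0],
  ],
)

```text
time_s: 13.95
ee_pos: [0.4221, 0.2727, 0.0605]
eef_rot: [3.141, -0.0, 1.568]
force: [-0.4, 0.3, 1.5]
grip_width: 0.0215
grip_force: 20.0
```

Call:
carry_out(
  motion=[
    [[0,0,0],0],
    [[0,0,0],0],
  ],
)

```text
time_s: 14.15
ee_pos: [0.422, 0.2727, 0.0604]
eef_rot: [3.141, -0.0, 1.568]
force: [0.4, -1.2, 2.3]
grip_width: 0.0217
grip_force: 20.0
```

Call:
carry_out(
  motion=[
    [[0,0,0],0],
    [[0,0,0],0],
    [[0,0,0],0],
    [[0,0,0],0],
    [[0,0,-0.2],0],
    [[0,0,-0.45],0],
    [[0,0,-0.7],0],
    [[-0.2,0,-0.75],0],
    [[-0.45,0,-0.75],0],
    [[-0.7,0,-0.75],0],
    [[-0.95,0,-0.75],0],
    [[-0.95,0,-0.75],0],
  ],
  hand=-0.1,
)

```text
time_s: 15.35
ee_pos: [0.4213, 0.0783, 0.2103]
eef_rot: [3.141, 0.001, 1.563]
force: [-0.2, 0.1, 0.0]
grip_width: 0.0518
grip_force: 0.0
```

Call:
carry_out(
  motion=[
    [[-0.25,0,0],0],
    [[-0.5,0,0],0],
    [[-0.75,0,0],0],
    [[-0.95,0,0],0],
    [[-0.95,0,0],0],
    [[-0.95,0,0],0],
  ],
)

```text
time_s: 15.95
ee_pos: [0.4208, -0.1074, 0.2099]
eef_rot: [-3.141, -0.0, 1.567]
force: [-0.1, 0.0, 0.4]
grip_width: 0.0513
grip_force: 0.0
```

Call:
carry_out(
  motion=[
    [[-0.25,0.03,0],0],
    [[-0.5,0.06,0],0],
    [[-0.75,0.0915,0],0],
    [[-0.8695,0.0915,0],0],
    [[-0.8695,0.0915,0],0],
    [[-0.8695,0.0915,0.2],0],
    [[-0.8695,0.0915,0.4],0],
    [[-0.8695,0.0915,0.55],0],
    [[-0.8695,0.0915,0.67],0],
    [[-0.8695,0.0915,0.73],0],
    [[-0.8695,0.0915,0.75],0],
    [[-0.8695,0.0915,0.75],0],
  ],
)

```text
time_s: 17.15
ee_pos: [0.4392, -0.2808, 0.0606]
eef_rot: [3.141, 0.0, 1.569]
force: [-0.8, -0.2, 0.0]
grip_width: 0.0518
grip_force: 0.0
```

Call:
carry_out(
  motion=[
    [[0,0,0],0],
    [[0,0,0],0],
    [[0,0,0],0],
    [[0,0,0],0],
    [[0,0,0],0],
    [[0,0,0],0],
  ],
  hand=1,
)

```text
time_s: 17.75
ee_pos: [0.4388, -0.2815, 0.0604]
eef_rot: [3.141, 0.0, 1.568]
force: [-0.3, 0.4, 2.6]
grip_width: 0.0215
grip_force: 20.0
```

Call:
carry_out(
  motion=[
    [[0,0,-0.05],0],
    [[0,0,-0.15],0],
    [[0,0,-0.35],0],
    [[0,0,-0.55],0],
    [[0,0,-0.75],0],
    [[0,0,-0.75],0],
    [[0.15,0.17,-0.75],0],
    [[0.3,0.34,-0.75],0],
    [[0.45,0.51,-0.75],0],
    [[0.6,0.68,-0.75],0],
    [[0.6985,0.807,-0.75],0],
    [[0.6985,0.807,-0.75],0],
  ],
)

```text
time_s: 18.95
ee_pos: [0.6021, -0.1393, 0.2088]
eef_rot: [-3.14, -0.001, 1.572]
force: [-0.6, -0.6, -1.9]
grip_width: 0.0214
grip_force: 20.0
```

Call:
carry_out(
  motion=[
    [[0,0,0],0],
    [[0,0,0],0],
  ],
)

```text
time_s: 19.15
ee_pos: [0.5998, -0.1427, 0.2099]
eef_rot: [-3.141, -0.0, 1.567]
force: [0.4, -0.8, -0.8]
grip_width: 0.0216
grip_force: 20.0
```

Within 1 mm. Seat height is TCP z 0.0804, so go down 0.1295 m.

Call:
carry_out(
  motion=[
    [[0.003,0.002,0.2],0],
    [[0.003,0.002,0.4],0],
    [[0.003,0.002,0.55],0],
    [[0.003,0.002,0.56],0],
    [[0.003,0.002,0.6],0],
    [[0.003,0.002,0.63],0],
    [[0.003,0.002,0.645],0],
    [[0.003,0.002,0.648],0],
    [[0.003,0.002,0.648],0],
    [[0.003,0.002,0.648],0],
  ],
)

```text
time_s: 20.15
ee_pos: [0.601, -0.1415, 0.0809]
eef_rot: [3.141, 0.0, 1.568]
force: [-0.5, -0.1, -1.1]
grip_width: 0.0213
grip_force: 20.0
```

Call:
carry_out(
  motion=[
    [[0,0,0],0],
    [[0,0,0],0],
    [[0,0,0],0],
    [[0,0,0],0],
    [[0,0,-0.2],0],
    [[0,0,-0.45],0],
    [[0,0,-0.65],0],
    [[0.2,0,-0.65],0],
    [[0.45,-0.05,-0.65],0],
    [[0.7,-0.1,-0.65],0],
    [[0.7,-0.1,-0.65],0],
    [[0.7,-0.1,-0.65],0],
  ],
  hand=-0.1,
)

```text
time_s: 21.35
ee_pos: [0.5812, -0.0006, 0.2107]
eef_rot: [3.141, 0.0, 1.57]
force: [0.3, -0.2, 0.0]
grip_width: 0.0519
grip_force: 0.0
```

Call:
carry_out(
  motion=[
    [[0.2,-0.0075,0],0],
    [[0.4,-0.0075,0],0],
    [[0.6,-0.0075,0],0],
    [[0.626,-0.0075,0],0],
    [[0.626,-0.0075,0],0],
    [[0.626,-0.0075,0.2],0],
    [[0.626,-0.0075,0.4],0],
    [[0.626,-0.0075,0.55],0],
    [[0.626,-0.0075,0.62],0],
    [[0.626,-0.0075,0.65],0],
    [[0.626,-0.0075,0.65],0],
    [[0.626,-0.0075,0.65],0],
  ],
)

```text
time_s: 22.55
ee_pos: [0.5809, 0.1235, 0.082]
eef_rot: [3.139, -0.0, 1.568]
force: [0.1, 0.8, 0.5]
grip_width: 0.0517
grip_force: 0.0
```

Call:
carry_out(
  motion=[
    [[0,0,0],0],
    [[0,0,0],0],
    [[0,0,0],0],
    [[0,0,0],0],
    [[0,0,0],0],
    [[0,0,0],0],
  ],
  hand=1,
)

```text
time_s: 23.15
ee_pos: [0.5801, 0.1238, 0.0806]
eef_rot: [3.141, -0.0, 1.568]
force: [-0.3, -0.2, 1.8]
grip_width: 0.0216
grip_force: 20.0
```

Call:
carry_out(
  motion=[
    [[0,0,-0.05],0],
    [[0,0,-0.15],0],
    [[0,0,-0.35],0],
    [[0,0,-0.55],0],
    [[0,0,-0.65],0],
    [[-0.2,-0.07,-0.65],0],
    [[-0.4,-0.14,-0.65],0],
    [[-0.6,-0.21,-0.65],0],
    [[-0.8,-0.28,-0.65],0],
    [[-0.95,-0.33,-0.65],0],
    [[-0.95,-0.33,-0.65],0],
    [[-0.95,-0.33,-0.65],0],
  ],
)

```text
time_s: 24.35
ee_pos: [0.5135, -0.0663, 0.211]
eef_rot: [3.141, -0.0, 1.567]
force: [0.2, -0.3, -1.4]
grip_width: 0.0211
grip_force: 20.0
```

Call:
carry_out(
  motion=[
    [[-0.2,-0.07,0],0],
    [[-0.4,-0.14,0],0],
    [[-0.6,-0.21,0],0],
    [[-0.8,-0.28,0],0],
    [[-0.95,-0.33,0],0],
    [[-0.95,-0.33,0],0],
    [[-0.95,-0.33,0],0],
    [[-0.95,-0.33,0],0],
  ],
)

```text
time_s: 25.15
ee_pos: [0.4477, -0.2546, 0.2105]
eef_rot: [3.142, -0.0, 1.57]
force: [0.3, -0.5, -2.1]
grip_width: 0.0213
grip_force: 20.0
```

Call:
carry_out(
  motion=[
    [[-0.135,-0.036,0],0],
    [[-0.135,-0.036,0],0],
    [[-0.135,-0.036,0.2],0],
    [[-0.135,-0.036,0.4],0],
    [[-0.135,-0.036,0.6],0],
    [[-0.135,-0.036,0.66],0],
    [[-0.135,-0.036,0.66],0],
    [[-0.135,-0.036,0.7],0],
    [[-0.135,-0.036,0.73],0],
    [[-0.135,-0.036,0.745],0],
    [[-0.135,-0.036,0.748],0],
    [[-0.135,-0.036,0.748],0],
  ],
)

```text
time_s: 26.35
ee_pos: [0.4399, -0.283, 0.0612]
eef_rot: [3.141, 0.0, 1.568]
force: [-0.2, 0.5, -0.7]
grip_width: 0.0214
grip_force: 20.0
```

Call:
carry_out(
  motion=[
    [[0,0,0],0],
    [[0,0,0],0],
  ],
)

```text
time_s: 26.55
ee_pos: [0.4398, -0.283, 0.0611]
eef_rot: [3.141, 0.0, 1.568]
force: [-0.2, 0.9, -1.6]
grip_width: 0.0215
grip_force: 20.0
```

Call:
carry_out(
  motion=[
    [[0,0,0.003],0],
    [[0,0,0.003],0],
    [[0,0,0.003],0],
    [[0,0,0.003],0],
    [[0,0,-0.2],0],
    [[0,0,-0.45],0],
    [[0,0,-0.7],0],
    [[0.2,0,-0.75],0],
    [[0.45,0.05,-0.75],0],
    [[0.7,0.1,-0.75],0],
    [[0.7,0.1,-0.75],0],
    [[0.7,0.1,-0.75],0],
  ],
  hand=-0.1,
)

```text
time_s: 27.75
ee_pos: [0.4603, -0.1422, 0.211]
eef_rot: [3.141, 0.0, 1.57]
force: [0.4, -0.4, 0.1]
grip_width: 0.0514
grip_force: 0.0
```

Call:
carry_out(
  motion=[
    [[0.2,0.0175,0],0],
    [[0.4,0.0175,0],0],
    [[0.6,0.0175,0],0],
    [[0.637,0.0175,0],0],
    [[0.637,0.0175,0],0],
    [[0.637,0.0175,0.2],0],
    [[0.637,0.0175,0.4],0],
    [[0.637,0.0175,0.58],0],
    [[0.637,0.0175,0.68],0],
    [[0.637,0.0175,0.72],0],
    [[0.637,0.0175,0.734],0],
    [[0.637,0.0175,0.734],0],
  ],
)

```text
time_s: 28.95
ee_pos: [0.4644, -0.0163, 0.0647]
eef_rot: [3.141, 0.0, 1.567]
force: [1.3, 0.5, -0.1]
grip_width: 0.0518
grip_force: 0.0
```

Call:
carry_out(
  motion=[
    [[0,0,0],0],
    [[0,0,0],0],
    [[0,0,0],0],
    [[0,0,0],0],
    [[0,0,0],0],
    [[0,0,0],0],
  ],
  hand=1,
)

```text
time_s: 29.55
ee_pos: [0.4641, -0.0155, 0.0643]
eef_rot: [3.141, 0.0, 1.568]
force: [-0.4, 0.3, 4.6]
grip_width: 0.0215
grip_force: 20.0
```

Call:
carry_out(
  motion=[
    [[0,0,-0.05],0],
    [[0,0,-0.15],0],
    [[0,0,-0.35],0],
    [[0,0,-0.55],0],
    [[0,0,-0.73],0],
    [[0,0,-0.73],0],
    [[0.17,0.14,-0.73],0],
    [[0.34,0.28,-0.73],0],
    [[0.51,0.42,-0.73],0],
    [[0.7015,0.5745,-0.73],0],
    [[0.7015,0.5745,-0.73],0],
    [[0.7015,0.5745,-0.73],0],
  ],
)

```text
time_s: 30.75
ee_pos: [0.5788, 0.1249, 0.2086]
eef_rot: [-3.139, 0.001, 1.569]
force: [0.7, -0.5, -0.3]
grip_width: 0.0213
grip_force: 20.0
```

Call:
carry_out(
  motion=[
    [[0,0,0],0],
    [[0,0,0],0],
  ],
)

```text
time_s: 30.95
ee_pos: [0.5788, 0.1235, 0.2104]
eef_rot: [3.141, 0.0, 1.567]
force: [-0.5, -0.3, -0.8]
grip_width: 0.0216
grip_force: 20.0
```

Call:
carry_out(
  motion=[
    [[0.004,0,0.2],0],
    [[0.004,0,0.4],0],
    [[0.004,0,0.55],0],
    [[0.004,0,0.56],0],
    [[0.004,0,0.6],0],
    [[0.004,0,0.63],0],
    [[0.004,0,0.645],0],
    [[0.004,0,0.65],0],
    [[0.004,0,0.65],0],
    [[0.004,0,0.65],0],
  ],
)

```text
time_s: 31.95
ee_pos: [0.5794, 0.1253, 0.0805]
eef_rot: [3.141, -0.0, 1.568]
force: [-0.2, -0.1, -0.7]
grip_width: 0.0216
grip_force: 20.0
```

Call:
carry_out(
  motion=[
    [[0,0,0],0],
    [[0,0,0],0],
    [[0,0,0],0],
    [[0,0,0],0],
    [[0,0,-0.2],0],
    [[0,0,-0.45],0],
    [[0,0,-0.7],0],
    [[0,-0.2,-0.75],0],
    [[0,-0.45,-0.75],0],
    [[0,-0.7,-0.75],0],
    [[0,-0.95,-0.75],0],
    [[0,-0.95,-0.75],0],
  ],
  hand=-0.1,
)

```text
time_s: 33.15
ee_pos: [0.3851, 0.1257, 0.2304]
eef_rot: [3.141, -0.0, 1.569]
force: [1.3, -0.2, -0.7]
grip_width: 0.0516
grip_force: 0.0
```

```bash
sed -i '/^C=clouds/s/.*/p,d=camera("top");cv2.imwrite("pics\/t2.png",p);C=clouds();C=C[:1]+C[1:]/' go.py; python3 go.py; python3 - <<'E'
from h import *
p,d=camera("side");cv2.imwrite("pics/s2.png",cv2.resize(p[150:420,200:420],(640,600)))
E
```

```text
Traceback (most recent call last):
  File "go.py", line 6, in <module>
    g=("box",axis(P,c,(.012,h-.004),.058)); l=("knob",axis(P,c,(h+.016,h+.036),.02)) if k!="chuck" else ""
                                                      ~~~~^^^^^^^^^^^^^^^^^^^^^^^^^
  File "fit.py", line 9, in axis
    s=minimize(f,c0,method="Nelder-Mead",options=dict(initial_simplex=np.array(c0)+np.array([[0,0],[.005,0],[0,.005]])))
  File "fit.py", line 8, in f
    r=np.hypot(*(P[:,:2]-c).T);return sum(np.abs(r[b==k]-np.median(r[b==k])).sum() for k in np.unique(b))/len(r)
                                      ~~~~~~~~~~~~~~~~~~~~~~~~~~~~~~~~~~~~~~~~~~~~~~~~~~~~~~~~~~~~~~~~~~~^~~~~~~
ZeroDivisionError: division by zero
```

View pics/s2.png

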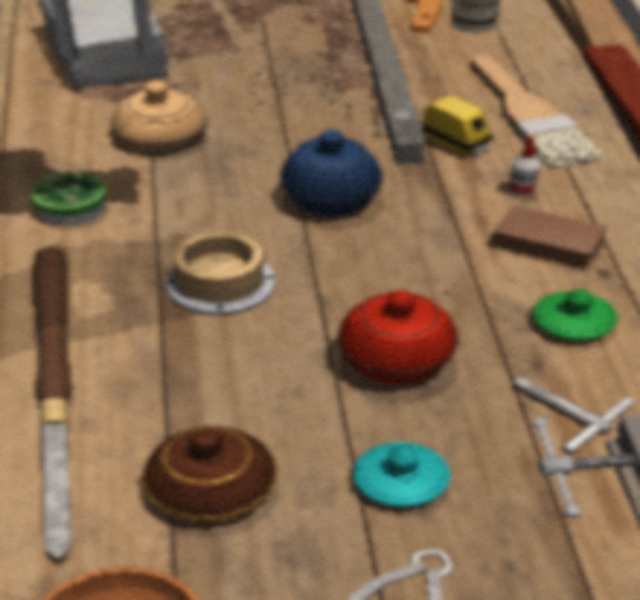

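View pics/t2.png

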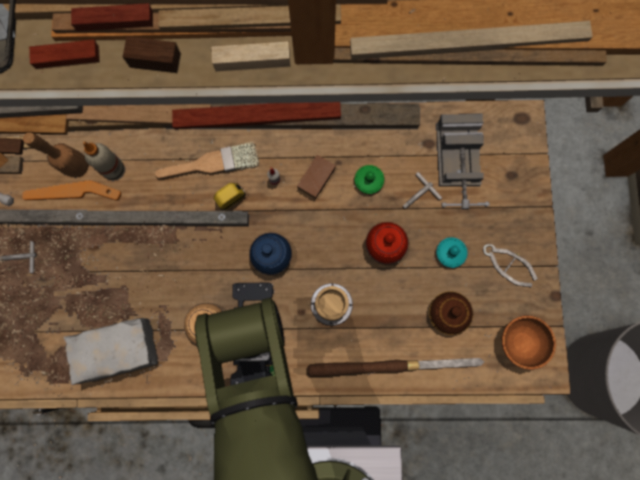

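Both views show all four lids on their own boxes: maple (158,118), blue (330,172), padauk (398,335) and walnut (208,470) in the side crop. I check the numbers from the side camera, which has a clear view, and hand in if they hold.

```bash
python3 - <<'E'
from fit import *
np.set_printoptions(precision=4,suppress=True)
d=camera("side")[1];P=cloud("side",d>0,d);ok=True
for k,c,h in [("maple",(.421,.273),.046),("walnut",(.440,-.280),.046),("padauk",(.6,-.141),.066),("blue",(.578,.123),.066)]:
    b=axis(P,c,(.012,h-.004),.058)[0];l=axis(P,c,(h+.016,h+.036),.02)[0]
    r=np.hypot(*(P[:,:2]-l).T);F=P[(r>.015)&(r<.033)&(P[:,2]>h)&(P[:,2]<h+.014)]
    t=np.linalg.lstsq(np.c_[F[:,:2]-l,np.ones(len(F))],F[:,2]-h,rcond=None)[0]
    top=np.percentile(P[r<.009][:,2],95)-h
    print(k,b,l,np.hypot(*(b-l)),"flange tilt,h",t,"knob",top);ok&=np.hypot(*(b-l))<.005 and .030<top<.043
print(ok)
if ok: print(ctrl.hand_in())
E
```

```text
maple [0.4202 0.2721] [0.4214 0.2709] 0.0016820219840462023 flange tilt,h [0.007  0.0246 0.0052] knob 0.03506019455919948
walnut [ 0.4409 -0.2819] [ 0.4402 -0.2824] 0.0008755208776668277 flange tilt,h [-0.0067 -0.001   0.0064] knob 0.03724098569645992
padauk [ 0.6002 -0.1417] [ 0.6006 -0.1426] 0.0009365933011186263 flange tilt,h [0.005  0.0147 0.0061] knob 0.039164164947217
blue [0.5783 0.1242] [0.5778 0.1249] 0.0008438672928787699 flange tilt,h [0.0002 0.058  0.0059] knob 0.03485734860219622
True
the job is handed in; nothing more can be done
None
```

All four lids are back on the boxes of their own wood and the job is handed in at about 33 s; lids are centred within 2 mm and look seated in both views, but the blue lid's measured tilt (0.058) was right at the 0.06 rad limit, and no verdict was returned.

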